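Clamp the valve module with its pull-out wing screw

ROBOT

A 7-joint arm with a two-finger parallel gripper is mounted at the origin on the work surface. World frame = base frame: x ahead of the robot, y to its left, z up, the work surface at z = 0. Lengths are in m, angles in rad, forces in N, time in s.
With the tool pointing down it reaches from about 0.4 to 0.85 m from the base axis. Payload 6.9 kg.
Tool frame: the origin (TCP) lies midway between the tips of the shut fingers; the grasp point (between the pads) lies behind it (ctrl.pinch_z is the z of the grasp point in the tool frame, in m); z points along the fingers, y is the direction in which the jaws open and shut (so a half turn about z gives the same grasp; the last joint's range is limited). The gripper opens to 85 mm and grips with 20 to 120 N. Pads are 22 mm wide; open, the fingers measure 114 mm over their backs; the gripper's body (76 mm by 85 mm) begins 54 mm behind the grasp point. The pads swing forward as they close: fully open they stand 13 mm farther back than shut.
Start: joints at [1.31, 0.507, -0.238, 1.5, 0.126, 1.149, -0.155], TCP at [0.224, -0.583, 0.193] pointing down, gripper open.
Joint ranges: [-3.08, 3.08], [-0.24, 2.05], [-1.43, 1.35], [0, 2.5], [-1.52, 4.66], [0.17, 1.96], [-2.89, 2.89]. Speed limits (rad/s): [2.39, 2.39, 3.14, 3.14, 3.14, 3.14, 3.14].

INTERFACE

Orientations are given as a unit quaternion [w, x, y, z].
In Python, from station import ctrl, get_state, vision, ticket, models gives the robot as it stands. Calls block until the motion is done:
- ctrl.movep(position, orientation): joint-space move of the TCP to a pose.
- ctrl.movel(position, frame=None, max_speed=0.15): straight line of the TCP; frame=None keeps the orientation; max_speed is the mean speed in m/s.
- ctrl.set_joints(angles): joint-space move.
- ctrl.ungrasp() and ctrl.close_gripper(force=None): open the fingers fully, or close them until they stop; force is the grip in N (None keeps the last).
- ctrl.pause(seconds).
- ctrl.ik(position, orientation): joint angles nearest the present ones, or None.
- get_state(): the state.
- vision.grab_frame(name): name is "side" or "top" or "wrist"; returns (picture, depth): 384x512x3 uint8, blue, green, red; 384x512 float32, m along the optical axis (not along the pixel's ray), 0 where there is no reading.
- vision.camera_info(name): a dict with "mtx" (3x3 intrinsics, pixels), "dist_coeffs" ([k1, k2, p1, p2, k3] as OpenCV has them; the pictures are not rectified), "R" (3x3) and "t" (3): a world point X has camera coordinates R X + t; the wrist camera has in their place "hand_eye" (4x4, takes a point from camera to tool coordinates, whose origin is the TCP and whose axes are the flange's). Camera axes: x right, y down, z forward; pixel columns grow to the right and rows downward; lengths in m; the calibration is good to about 2 mm. A picture is of the moment at which its call begins: read the wrist's pose just before it. camera_info takes no time and is no camera call.
A pose or a line that the arm cannot do raises ctrl.Unreachable and nothing moves.
- ticket.close_job(): hands the job in, once; it reports no verdict.
Trained networks look in the newest picture that a camera, given by its name, has taken for a name from the list of things; names that differ only in an ending like _2 or _b are one class to them, and where a whole thing is asked for, a point or a joint stands for the part that bears it (a point fixed in the world has none). Each returns a list of dicts, best first, with "p" (0 to 1); they miss things now and then, are a little off and sometimes report something else, mostly with a low value. They report only what shows in the picture. A call takes as long as a camera call.
- models.recognise(camera, target): "point" ([column, row] in pixels, amid what is visible of it).
- models.masks_of(camera, target): "mask" (384x512 bool, what is visible of it) and "point" ([column, row] in pixels, amid what is visible of it).
The state is a dict: "time": time; "qpos": joint angles; "qd": joint speeds; "tau": joint torques, N m; "tcp_pos": TCP position; "eef_rot": TCP orientation; "contact_force": force on the tool from outside, world axes, zero at the start; "wrist_torque": the same for the moment, N m; "width": finger opening in m.
Only numpy, scipy, OpenCV 4.12 (cv2) and the standard library are available. Lean on these libraries where they do the work, as an engineer would, in place of code of your own. Each camera call takes 0.05 s, during which the arm holds its last target.

TASK

The valve module with the wing screw sits loose on the slotted plate. Pull the wing out (upward) against its spring until you feel it come up against its stop, turn it clockwise so that the thread catches, and drive it clockwise, letting go and taking a fresh grip as needed, until it is fully home; then let go. Pull and turn gently so that the module is neither lifted out of its slot nor twisted round on the plate, and leave everything else as it lies.

Things in the scene. Friction and masses are not known exactly. Their poses are not given: they have to be found in the camera images.
- wing (a point): Centre of the screw's wing, on its axis: an upright black plastic bar 44 mm long (this point's x), 12 mm thick (its y; grip across it), 24 mm high, z up, same either way round. Below it a 10 mm steel stem; at the start the wing's underside is 18 mm above the module's flat 64 x 64 mm top (86 mm above the bench) and this point 116 mm above the bench. Turns and rises with the screw.
- screw_lift (a joint): How far the screw is pulled out, m, 0 = in (start), up positive. A spring pulls it in: 4 N at 0, plus 0.2 N per mm. The thread starts 6 to 21 mm out, different each time and unseen; a firm stop lies 2.5 mm beyond that (8.5 to 23.5 mm out), felt as a steep rise above the spring's 6 to 9.5 N. To catch, hold the screw above the thread's start while turning it past 0.95 rad.
- screw_turn (a joint): How far the screw is turned, rad, clockwise from above positive; starts at 0 to 0.35. Not pulled out enough, it is blocked at about 0.7. Pulled out, it passes on to the thread at 0.8 to 0.95; then it climbs 2.35 mm per rad on the thread (2.5 mm of axial play above it), stays up when let go, and stops hard at 2.6 = fully home. Turning on the thread takes about 0.1 N m.
- module_rise (a joint): How far the module has been lifted out of its slot, m, 0 = seated (start). It begins to lift at about 13 N of upward pull, then gives 1 mm for each 1.5 N more and springs back when let go. More than 1.5 mm (15 N) is a failure.
- module_twist (a joint): How far the module has been twisted round on the plate about the screw's axis, rad, 0 = start, anticlockwise from above positive. It gives 1 rad for each 6 N m of torque and springs back. More than 0.12 rad (0.7 N m) either way is a failure.
- plate: Slotted aluminium plate on the bench, 260 x 460 mm, 26 mm thick, ribs along its y; origin at the centre of its underside. It carries three modules in a row along its y, about 140 mm apart, each on a black 76 mm square foot, in changing order: one with the wing screw, one with a round knob (68 mm high) and one with a small lying cylinder (68 mm high).
- fitting: Brass fitting standing on the plate, 22 mm wide, 24 mm high; origin under its centre. Leave alone.
- driver: Screwdriver lying on the bench. Leave alone.
- gauge: Round dark pressure gauge lying on the bench, 50 mm wide, 25 mm high. Leave alone.
- actuator: Small pneumatic cylinder lying on the bench, 132 mm long, 30 mm high. Leave alone.
- manifold: Small aluminium distributor block with brass ports lying on the bench, 90 x 34 mm, 34 mm high. Leave alone.
- spanner: Steel spanner lying on the bench. Leave alone.

How it is judged:
On the way, in this order (a step that is already met when the one before it is completed fails the run):
1. the screw is pulled out against its spring (value of joint screw_lift above 0.0055 m), for 0.1 s.
2. the screw is on the thread (value of joint screw_turn above 1.1 rad and value of joint screw_lift above 0.0055 m), for 0.2 s.
3. the screw is driven fully home (value of joint screw_turn above 2.45 rad and value of joint screw_lift above 0.0085 m), for 0.2 s.
At the end, for the whole second after the job is handed in: The screw stands on its thread, turned home (above 2.45 of 2.6 rad) and still out by more than 8.5 mm, at rest; the module is seated (lifted under 1 mm, twisted under 0.03 rad) (all of step 3 and value of joint module_rise below 0.001 m and value of joint module_twist between -0.03 and 0.03 rad and velocity of joint screw_turn between -0.05 and 0.05 rad/s); the robot touches nothing.
It fails at once if the module is lifted out of its slot by more than 1.5 mm (value of joint module_rise above 0.0015 m).
It fails at once if the module is twisted on the plate by more than 0.12 rad (value of joint module_twist above 0.12 rad or value of joint module_twist below -0.12 rad).
It fails at once if a loose thing is moved by more than 15 mm (distance of any of fitting, driver, gauge, actuator, spanner, manifold from where it was at the start of the episode above 0.015 m).
It also fails if it takes over 72 s, if anything falls off the work surface, if the arm or the gripper's body presses on something with over 40 N, if the wrist force passes 120 N, or if a joint passes its speed limit or range.

## Working session

There is one attempt and no reset: what is moved stays moved. The work goes in short steps, each a Python script; the robot and the scene stay as the last script left them, time stands still between calls to the robot, and variables do not carry over. Pictures are saved under pics/ and viewed, and the job is handed in when it is done.

```bash
mkdir -p pics; ls
python3 - <<'E'
from station import ctrl,get_state,vision,models
import cv2
s=get_state();print(s);print(ctrl.pinch_z)
for n in("side","top","wrist"):
    p,d=vision.grab_frame(n);cv2.imwrite(f"pics/{n}0.png",p)
    print(n,vision.camera_info(n))
    print([(r["point"],r["p"]) for r in models.recognise(n,"wing")])
E
```

```text
pics
{'time': 0.0, 'qpos': array([ 1.30951657,  0.50833202, -0.23754057,  1.50115788,  0.12563742,
        1.14888531, -0.15480856]), 'qd': array([-1.29898589e-04, -3.50489243e-04,  4.70903079e-04,  1.30658143e-03,
       -9.75935808e-04, -1.48838019e-03, -5.48357615e-05]), 'tau': array([-2.74560562e-04, -6.20594215e+01, -2.18658663e+00, -2.49651021e+01,
        1.26664247e-02,  1.21960987e-02,  1.26919710e-05]), 'tcp_pos': array([ 0.22387856, -0.58290228,  0.19222523]), 'eef_rot': array([-8.87911527e-04,  9.83230778e-01,  1.82363446e-01, -1.49747837e-04]), 'contact_force': array([ 0.04382767, -0.4401649 ,  0.39359608]), 'wrist_torque': array([-0.0219202 , -0.05883589, -0.03929351]), 'width': 0.08541080634080275}
-0.0187
side {'mtx': array([[373.75848768,   0.        , 255.18016304],
       [  0.        , 373.75848768, 192.05662883],
       [  0.        ,   0.        ,   1.        ]]), 'dist_coeffs': array([0.02094819, 0.        , 0.        , 0.        , 0.        ]), 'R': array([[-0.80478797, -0.59308939,  0.02369171],
       [-0.29725065,  0.36816065, -0.88096526],
       [ 0.51376
[... 552 characters left out ...]
494924]]), 't': array([0.00908946, 0.56343797, 1.13445781])}
[([280.8, 184.0], 0.41)]
wrist {'mtx': array([[313.0460164 ,   0.        , 253.84092688],
       [  0.        , 313.0460164 , 192.10051449],
       [  0.        ,   0.        ,   1.        ]]), 'dist_coeffs': array([-0.07008234,  0.        ,  0.        ,  0.        ,  0.        ]), 'hand_eye': array([[ 8.71118266e-04, -9.53914180e-01, -3.00078286e-01,
         7.64741264e-02],
       [ 9.99999562e-01,  7.28621155e-04,  5.86766323e-04,
         8.03552880e-04],
       [-3.41081329e-04, -3.00078665e-01,  9.53914398e-01,
        -1.80148729e-01],
       [ 0.00000000e+00,  0.00000000e+00,  0.00000000e+00,
         1.00000000e+00]])}
[]
```

View pics/side0.png

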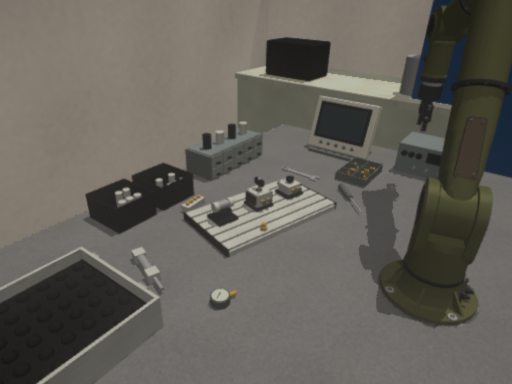

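View pics/top0.png

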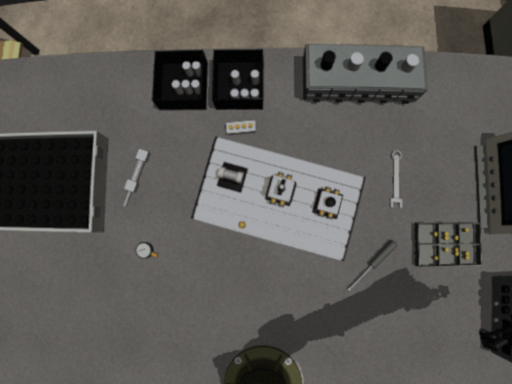

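The middle module carries the wing: about (281,186) in top and (259,183) in side. Next I'll convert that to a position and look from above with the wrist camera.

```bash
cat > h.py <<'E'
from station import ctrl,get_state,vision,models
import cv2,numpy as np
from scipy.spatial.transform import Rotation as Rn
def q2R(q): return Rn.from_quat([q[1],q[2],q[3],q[0]]).as_matrix()
def R2q(R):
    q=Rn.from_matrix(R).as_quat(); return np.array([q[3],q[0],q[1],q[2]])
def down(yaw): # tool x at angle yaw in world xy, z down
    x=np.array([np.cos(yaw),np.sin(yaw),0]); z=np.array([0,0,-1.]); return R2q(np.c_[x,np.cross(z,x),z])
def ray(name,px,st=None):
    c=vision.camera_info(name)
    u=cv2.undistortPoints(np.array([[px]],float),c["mtx"],c["dist_coeffs"])[0,0]
    d=np.array([u[0],u[1],1.])
    if name=="wrist":
        H=c["hand_eye"];R=q2R(st["eef_rot"]);return R@H[:3,3]+st["tcp_pos"],R@H[:3,:3]@d
    return -c["R"].T@c["t"],c["R"].T@d
def atz(name,px,z,st=None):
    o,d=ray(name,px,st);return o+d*(z-o[2])/d[2]
E
python3 - <<'E'
from h import *
print("top",atz("top",[281,184],.128),"side",atz("side",[259.4,182.6],.116))
p,d=vision.grab_frame("top");cv2.imwrite("pics/topz.png",cv2.resize(p[150:230,220:360],None,fx=5,fy=5,interpolation=cv2.INTER_CUBIC))
o,r=ray("top",[283,184])
for dx in range(-12,13,2):print([round(float(d[187+dy,281+dx]),3) for dy in range(-14,15,2)])
E
```

```text
top [ 0.58652863 -0.04726043  0.128     ] side [ 0.57309912 -0.0411405   0.116     ]
[1.176, 1.167, 1.168, 1.115, 1.114, 1.114, 1.113, 1.114, 1.108, 1.109, 1.1, 1.1, 1.131, 1.153, 1.165]
[1.175, 1.162, 1.114, 1.119, 1.105, 1.105, 1.106, 1.108, 1.108, 1.102, 1.103, 1.104, 1.116, 1.122, 1.12]
[1.168, 1.109, 1.107, 1.108, 1.109, 1.108, 1.106, 1.107, 1.105, 1.105, 1.104, 1.102, 1.103, 1.124, 1.122]
[1.171, 1.108, 1.106, 1.111, 1.105, 1.103, 1.107, 1.104, 1.103, 1.106, 1.104, 1.101, 1.103, 1.123, 1.153]
[1.168, 1.167, 1.105, 1.106, 1.108, 1.107, 1.107, 1.106, 1.105, 1.105, 1.071, 1.103, 1.101, 1.123, 1.148]
[1.128, 1.13, 1.11, 1.103, 1.108, 1.103, 1.101, 1.064, 1.064, 1.061, 1.065, 1.105, 1.102, 1.106, 1.147]
[1.128, 1.125, 1.108, 1.065, 1.062, 1.063, 1.063, 1.063, 1.061, 1.062, 1.065, 1.107, 1.102, 1.109, 1.118]
[1.133, 1.169, 1.11, 1.065, 1.063, 1.064, 1.063, 1.069, 1.101, 1.104, 1.106, 1.1, 1.1, 1.099, 1.12]
[1.172, 1.166, 1.165, 1.11, 1.105, 1.104, 1.104, 1.103, 1.104, 1.102, 1.103, 1.104, 1.101, 1.099, 1.117]
[1.171, 1.128, 1.128, 1.108, 1.105, 1.105, 1.105, 1.104, 1.102, 1.102, 1.105, 1.1, 1.102, 1.097, 1.1]
[1.17, 1.126, 1.126, 1.105, 1.107, 1.104, 1.105, 1.105, 1.103, 1.105, 1.101, 1.102, 1.102, 1.106, 1.148]
[1.17, 1.127, 1.168, 1.11, 1.107, 1.104, 1.103, 1.107, 1.104, 1.102, 1.113, 1.111, 1.109, 1.109, 1.165]
[1.168, 1.169, 1.164, 1.164, 1.105, 1.105, 1.106, 1.113, 1.112, 1.11, 1.112, 1.166, 1.161, 1.162, 1.169]
```

View pics/topz.png

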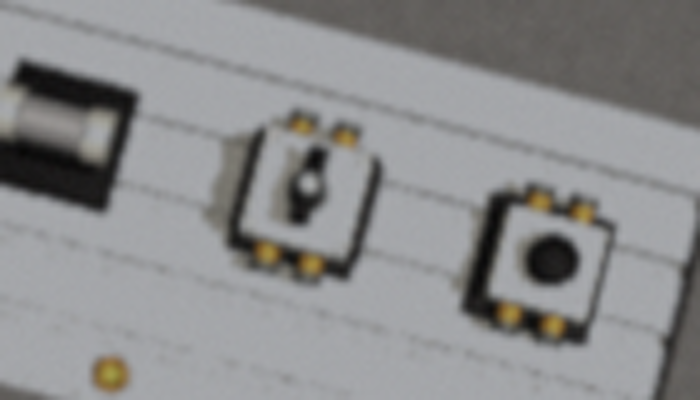

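Run:
```python
from h import *
p,d=vision.grab_frame("top")
c=vision.camera_info("top")
ii=np.argwhere(d>0); px=ii[:,::-1].astype(float)
u=cv2.undistortPoints(px[:,None],c["mtx"],c["dist_coeffs"])[:,0]
dd=d[ii[:,0],ii[:,1]][:,None]
X=(np.c_[u,np.ones(len(u))]*dd-c["t"])@c["R"]
m=(np.hypot(X[:,0]-.585,X[:,1]+.047)<.04)&(X[:,2]>.108)
W=X[m];w=W[:,:2]-W[:,:2].mean(0);e=np.linalg.svd(w)[2][0];print(m.sum(),W.mean(0),W[:,2].max(),"axis",e,np.arctan(e[1]/e[0]),np.ptp(w@e))
a=np.arctan(e[1]/e[0]);ctr=np.r_[W[:,:2].mean(0)]
for k in(0,np.pi):
  # after cw by 2.5
  for h in (.25,.098,.13):
    row=[]
    for t in (0,.7,1.4,2.0,2.7):
        j=ctrl.ik([*ctr,h],down(a+k-t)); row.append(None if j is None else np.round(j,2)[[0,5,6]])
    print(k,h,row)
```

```text
73 [ 0.58024149 -0.04704     0.12710881] 0.13328018898597313 axis [-0.95946424  0.28183039] -0.2857013003395551 0.04404901294969356
0 0.25 [array([ 0.29,  1.24, -1.98]), array([ 0.18,  1.23, -2.61]), array([-0.59,  1.37, -2.65]), array([0.72, 1.42, 1.89]), array([0.66, 1.36, 1.29])]
0 0.098 [array([ 0.2 ,  0.88, -1.98]), array([ 0.08,  0.87, -2.56]), array([-0.58,  1.14, -2.42]), array([0.71, 1.21, 1.68]), array([0.62, 1.07, 1.14])]
0 0.13 [array([ 0.22,  0.96, -1.98]), array([ 0.11,  0.94, -2.58]), array([-0.58,  1.18, -2.48]), array([0.71, 1.24, 1.73]), array([0.63, 1.12, 1.18])]
3.141592653589793 0.25 [array([0.63, 1.34, 0.88]), array([0.63, 1.34, 0.19]), array([ 0.56,  1.31, -0.45]), array([ 0.51,  1.29, -1.  ]), array([ 0.39,  1.26, -1.61])]
3.141592653589793 0.098 [array([0.61, 1.06, 0.7 ]), array([0.55, 1.02, 0.08]), array([ 0.48,  0.97, -0.53]), array([ 0.39,  0.93, -1.03]), array([ 0.28,  0.9 , -1.62])]
3.141592653589793 0.13 [array([0.62, 1.12, 0.75]), array([0.57, 1.08, 0.11]), array([ 0.5 ,  1.04, -0.51]), array([ 0.42,  1.  , -1.02]), array([ 0.31,  0.97, -1.62])]
```

Wing: centre (0.580,-0.047), top at about 0.128 m and length 44 mm. All three match the given sizes. With yaw = axis + π, one grip could cover the whole turn. I'll refine the position with the wrist camera.

Run:
```python
from h import *
a=-.286+np.pi
ctrl.movep([.581,-.047,.27],down(a))
s=get_state();p,d=vision.grab_frame("wrist");print(s["time"],s["tcp_pos"],s["qpos"].round(2))
r=models.masks_of("wrist","wing");print([(x["point"],x["p"],x["mask"].sum()) for x in r])
c=vision.camera_info("wrist");H=c["hand_eye"];R=q2R(s["eef_rot"])
ii=np.argwhere(d>0);u=cv2.undistortPoints(ii[:,None,::-1].astype(float),c["mtx"],c["dist_coeffs"])[:,0]
X=np.c_[u,np.ones(len(u))]*d[ii[:,0],ii[:,1]][:,None]
X=(X@H[:3,:3].T+H[:3,3])@R.T+s["tcp_pos"]
def f(m,n):
    W=X[m];(cx,cy),sz,an=cv2.minAreaRect(W[:,:2].astype(np.float32)*1000);print(n,m.sum(),W.mean(0),np.median(W[:,2]),(cx,cy),sz,an)
near=np.hypot(X[:,0]-.58,X[:,1]+.047)<.04
f(near&(X[:,2]>.120),"wingtop");f(near&(X[:,2]>.106)&(X[:,2]<.14),"wing")
f((np.hypot(X[:,0]-.58,X[:,1]+.047)<.055)&(abs(X[:,2]-.086)<.004),"modtop")
W=X[near&(X[:,2]>.120)];w=W[:,:2]-W[:,:2].mean(0);e=np.linalg.svd(w,full_matrices=False)[2][0];print(np.arctan(e[1]/e[0]))
q=p.copy()
if r: q[r[0]["mask"]]=(0,0,255)
cv2.imwrite("pics/w1.png",np.hstack([p,q])[:, :].copy() if 0 else p);cv2.imwrite("pics/w1m.png",q)
```

```text
2.7167 [ 0.58096111 -0.04842485  0.26964771] [ 0.63  0.52 -0.99  1.48  0.44  1.38  0.9 ]
[([251.4, 168.3], 0.67, np.int64(522))]
wingtop 13031 [ 0.56829877 -0.04363208  0.38034692] 0.38978905612570053 (580.73193359375, -47.15007019042969) (79.84580993652344, 42.75279235839844) 75.27870178222656
wing 500 [ 0.57839455 -0.05006269  0.12624033] 0.12703211668200504 (579.8755493164062, -50.528987884521484) (11.90312385559082, 42.816009521484375) 73.46280670166016
modtop 2337 [ 0.57782857 -0.04987092  0.08545782] 0.08546054262387154 (580.3831176757812, -50.99165725708008) (63.50969314575195, 64.36772918701172) 74.84784698486328
1.2838837919613377
```

View pics/w1.png

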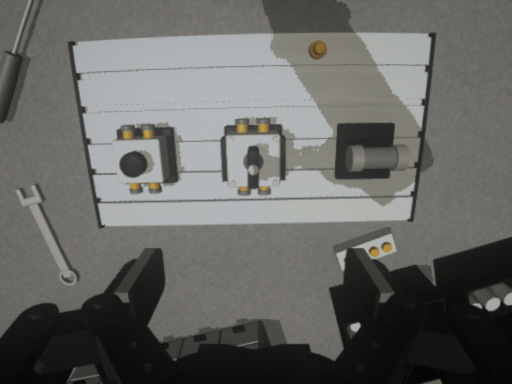

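Wing mask at (251,168). The wrist depth puts the wing centre at (0.580,-0.0505) with axis -0.289 rad, and the module top at z=0.0855, 64 mm square, as it should be. I'll move lower and measure once more.

```bash
cat >> h.py <<'E'
def wing_meas(x0=.58,y0=-.05,z0=.106,z1=.14):
    s=get_state();p,d=vision.grab_frame("wrist")
    c=vision.camera_info("wrist");H=c["hand_eye"];R=q2R(s["eef_rot"])
    ii=np.argwhere(d>0);u=cv2.undistortPoints(ii[:,None,::-1].astype(float),c["mtx"],c["dist_coeffs"])[:,0]
    X=np.c_[u,np.ones(len(u))]*d[ii[:,0],ii[:,1]][:,None]
    X=(X@H[:3,:3].T+H[:3,3])@R.T+s["tcp_pos"]
    for n,r,a,b in(("wing",.035,z0,z1),("top",.055,.082,.09)):
        m=(np.hypot(X[:,0]-x0,X[:,1]-y0)<r)&(X[:,2]>a)&(X[:,2]<b)
        if m.sum()>30:
            W=X[m];print(n,m.sum(),cv2.minAreaRect(W[:,:2].astype(np.float32)*1000),np.median(W[:,2]))
    return p
E
python3 - <<'E'
from h import *
a=-.289+np.pi
ctrl.movel([.580,-.050,.20],down(a))
ctrl.pause(.3)
s=get_state();print(s["time"],s["tcp_pos"],s["contact_force"],s["wrist_torque"])
p=wing_meas();cv2.imwrite("pics/w2.png",p)
E
```

```text
3.7333 [ 0.58035537 -0.04985689  0.20072224] [ 0.24902408 -0.53849238 -0.00664011] [-0.03076969  0.00595239  0.02154305]
wing 736 ((579.78955078125, -50.358211517333984), (12.007855415344238, 43.13257598876953), 73.24004364013672) 0.12710321518880718
top 3424 ((579.917236328125, -50.79928970336914), (63.812164306640625, 63.39167785644531), 75.23007202148438) 0.08542063936615787
```

View pics/w2.png

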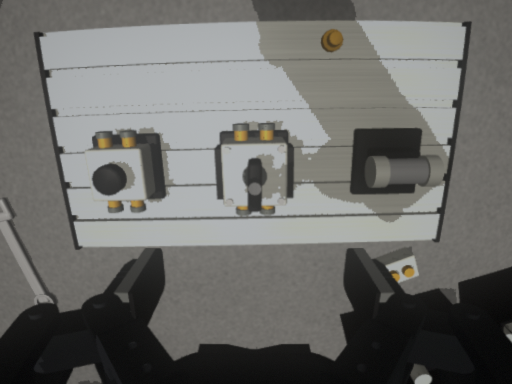

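Both views agree: centre (0.5798,-0.0505), axis -0.2925 rad. The wing is near (255,178) in the image. Descend and grip.

Run:
```python
from h import *
a=-.2925+np.pi
ctrl.movel([.5798,-.0504,.099],down(a))
ctrl.pause(.3)
s=get_state();print(s["time"],s["tcp_pos"],s["contact_force"],s["wrist_torque"])
ctrl.close_gripper(30)
ctrl.pause(.3)
s=get_state();print(s["time"],s["width"],s["tcp_pos"],s["contact_force"],s["wrist_torque"],s["qpos"].round(2))
```

```text
4.9083 [ 0.58013406 -0.05043084  0.09962468] [-0.08190698  0.34004205 -0.41650755] [ 0.01636129  0.0283828  -0.04132708]
5.975 0.00022564412365767345 [ 0.57983252 -0.05040288  0.09902145] [ 0.31893142 -0.34613551  0.87285722] [ 0.00482803  0.02993018 -0.00279542] [ 0.58  0.66 -0.9   1.74  0.59  1.04  0.75]
```

Width is 0, so the fingers closed on nothing. Look.

Run:
```python
from h import *
p=wing_meas();q,_=vision.grab_frame("side");t,_=vision.grab_frame("top")
cv2.imwrite("pics/w3.png",p)
f=lambda i,a,b,c,d:cv2.resize(i[a:b,c:d],(400,320),interpolation=cv2.INTER_CUBIC)
cv2.imwrite("pics/st3.png",np.hstack([f(q,140,220,210,310),f(t,140,220,220,320)]))
print(get_state()["width"])
```

```text
wing 906 ((567.2853393554688, -47.45691680908203), (13.453909873962402, 18.23125648498535), 72.05191040039062) 0.12661429541408764
top 6596 ((579.6260375976562, -50.29704284667969), (64.13726043701172, 63.065494537353516), 74.97286224365234) 0.08540016809379686
5.376236425438036e-05
```

View pics/w3.png

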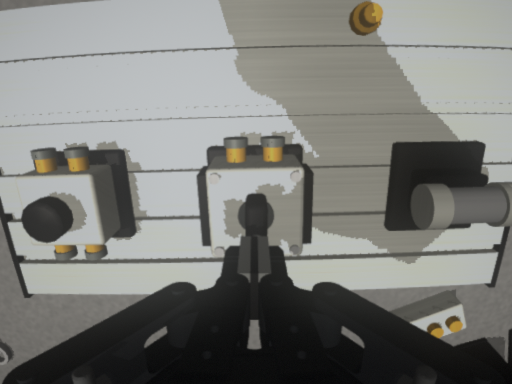

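View pics/st3.png

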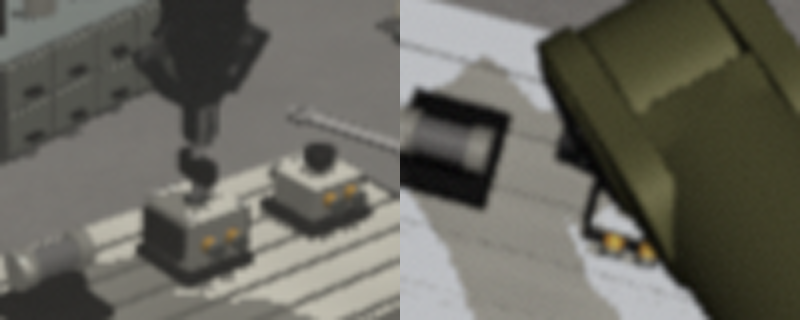

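Run:
```python
from h import *
s=get_state();R=q2R(s["eef_rot"]);t=s["tcp_pos"];c=vision.camera_info("wrist");H=c["hand_eye"]
print(t,R.round(3))
for z in(-.0187,0,-.03,-.05):
    P=R@[0,0,z]+t
    cc=H[:3,:3].T@(np.array([0,0,z])-H[:3,3])
    print(z,"wrist",cv2.projectPoints(cc[None],np.zeros(3),np.zeros(3),c["mtx"],c["dist_coeffs"])[0].ravel(),cc[2])
    i=vision.camera_info("side");k=i["R"]@P+i["t"];print("  side",cv2.projectPoints(k[None],np.zeros(3),np.zeros(3),i["mtx"],i["dist_coeffs"])[0].ravel(),k[2])
p,d=vision.grab_frame("wrist");print(d[190:330:8,255].round(3))
q,ds=vision.grab_frame("side");print(ds[165:190:2,254:268:2].round(3))
cv2.imwrite("pics/w4.png",cv2.resize(p[170:320,180:340],None,fx=4,fy=4,interpolation=cv2.INTER_CUBIC))
```

```text
[ 0.57981998 -0.05038137  0.09902586] [[-0.958  0.288  0.   ]
 [ 0.288  0.958 -0.   ]
 [-0.     0.    -1.   ]]
-0.0187 wrist [255.22405812 235.31320736] 0.17700227461954796
  side [259.40275297 180.62382401] 1.2645672432825634
0 wrist [255.10110878 222.35382219] 0.1948364060518253
  side [259.24305526 185.53856658] 1.273405323261061
-0.03 wrist [255.31082365 244.47374616] 0.16622550001073863
  side [259.50035892 177.62039595] 1.2592265853276425
-0.05 wrist [255.49450417 263.90830841] 0.1471515626500142
  side [259.67519381 172.24136192] 1.2497740933720303
[0.203 0.173 0.163 0.163 0.165 0.165 0.15  0.141 0.134 0.127 0.122 0.121
 0.123 0.123 0.124 0.125 0.127 0.341]
[[1.205 1.203 1.22  1.219 1.228 1.23  1.674]
 [1.657 1.228 1.224 1.224 1.229 1.239 1.658]
 [1.634 1.236 1.224 1.229 1.236 1.243 1.638]
 [1.617 1.243 1.229 1.238 1.233 1.249 1.62 ]
 [1.603 1.241 1.235 1.238 1.239 1.256 1.599]
 [1.587 1.582 1.242 1.242 1.241 1.584 1.584]
 [1.565 1.273 1.57  1.245 1.566 1.563 1.562]
 [1.546 1.265 1.255 1.256 1.547 1.55  1.549]
 [1.527 1.269 1.263 1.246 1.246 1.251 1.535]
 [1.511 1.268 1.262 1.249 1.245 1.252 1.519]
 [1.5   1.497 1.267 1.253 1.25  1.255 1.443]
 [1.299 1.299 1.271 1.269 1.25  1.3   1.427]
 [1.279 1.28  1.275 1.274 1.28  1.287 1.285]]
```

View pics/w4.png

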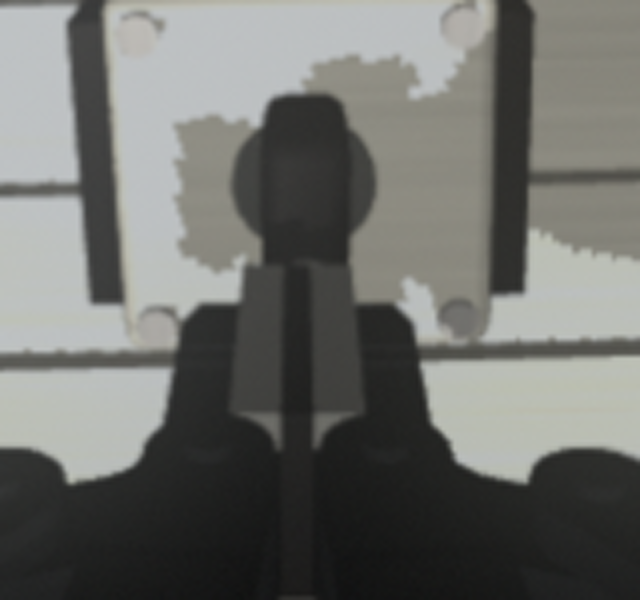

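The finger tips appear about 40 mm above the reported TCP: the pad ends at wrist row 236, depth 0.15, and side row 175. The wing top at z=0.127 is below them. I'll map the visible gripper surface in the tool frame to be sure.

```bash
cat >> h.py <<'E'
def toolpts():
    p,d=vision.grab_frame("wrist");c=vision.camera_info("wrist");H=c["hand_eye"]
    vv,uu=np.mgrid[:384,:512];px=np.c_[uu.ravel(),vv.ravel()].astype(float)
    u=cv2.undistortPoints(px[:,None],c["mtx"],c["dist_coeffs"])[:,0]
    X=np.c_[u,np.ones(len(u))]*d.ravel()[:,None]
    return p,(X@H[:3,:3].T+H[:3,3]).reshape(384,512,3),d
E
python3 - <<'E'
from h import *
print(get_state()["tcp_pos"][2])
ctrl.movel([.5798,-.0504,.17])
ctrl.pause(.2)
for n in("shut","open"):
    if n=="open": ctrl.ungrasp();ctrl.pause(.2)
    p,X,d=toolpts()
    m=(d>0)&(abs(X[...,0])<.04)&(abs(X[...,1])<.07)&(X[...,2]<.03)&(X[...,2]>-.2)
    W=X[m];b=np.histogram(W[:,2],bins=np.arange(-.12,.031,.01));print(n,dict(zip(b[1].round(3),b[0])))
    e=W[W[:,2]>np.percentile(W[:,2],96)];print(e.mean(0),e.min(0),e.max(0),get_state()["width"])
    cv2.imwrite(f"pics/g_{n}.png",p)
    s,_=vision.grab_frame("side");cv2.imwrite(f"pics/gs_{n}.png",cv2.resize(s[90:230,190:340],None,fx=4,fy=4,interpolation=cv2.INTER_CUBIC))
E
```

```text
0.09899694095627176
shut {np.float64(-0.12): np.int64(9860), np.float64(-0.11): np.int64(6555), np.float64(-0.1): np.int64(6312), np.float64(-0.09): np.int64(2966), np.float64(-0.08): np.int64(894), np.float64(-0.07): np.int64(736), np.float64(-0.06): np.int64(634), np.float64(-0.05): np.int64(364), np.float64(-0.04): np.int64(0), np.float64(-0.03): np.int64(0), np.float64(-0.02): np.int64(0), np.float64(-0.01): np.int64(0), np.float64(-0.0): np.int64(0), np.float64(0.01): np.int64(0), np.float64(0.02): np.int64(0)}
[ 0.0088815  -0.00090183 -0.05550308] [ 0.00546655 -0.01463651 -0.0661766 ] [ 0.01178623  0.01277513 -0.04034931] 0.00013933598937683405
open {np.float64(-0.12): np.int64(9006), np.float64(-0.11): np.int64(8712), np.float64(-0.1): np.int64(2240), np.float64(-0.09): np.int64(1679), np.float64(-0.08): np.int64(1629), np.float64(-0.07): np.int64(1351), np.float64(-0.06): np.int64(744), np.float64(-0.05): np.int64(0), np.float64(-0.04): np.int64(0), np.float64(-0.03): np.int64(0), np.float64(-0.02): np.int64(0), np.float64(-0.01): np.int64(0), np.float64(-0.0): np.int64(0), np.float64(0.01): np.int64(0), np.float64(0.02): np.int64(0)}
[ 0.00335105 -0.00014733 -0.05899924] [-0.01165202 -0.05713966 -0.06485762] [ 0.01153686  0.05534262 -0.05010172] 0.08549070478982118
```

View pics/gs_shut.png

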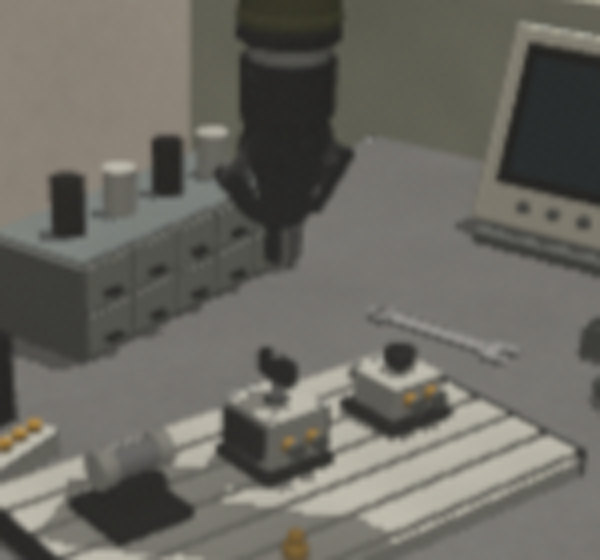

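View pics/g_open.png

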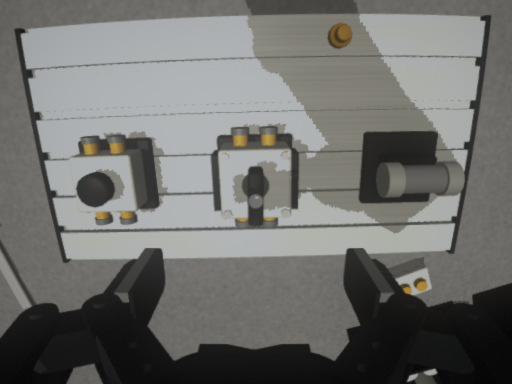

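View pics/g_shut.png

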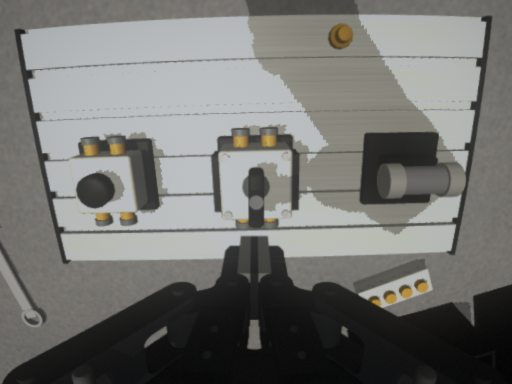

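Three checks agree that the real tips lie about 41 mm behind the reported TCP: wrist depth gives tips at tool z ≈ -0.041 shut and -0.051 open, and the side view matches. The wing is undisturbed at (256,195). I'll put the true grasp point at -0.060 in tool z, which means TCP z ≈ 0.057, and first check the reach and a side view with the fingers open.

Run:
```python
from h import *
a=-.2925+np.pi
j=ctrl.ik([.5798,-.0504,.057],down(a)); print(j)
for h in(.057,.085):
    print([None if (j:=ctrl.ik([.5798,-.0504,h],down(a-t))) is None else np.round(j,2) for t in(0,.7,1.4,2.0,2.7)])
ctrl.movel([.5798,-.0504,.075],down(a))
ctrl.pause(.2)
s=get_state();print(s["time"],s["tcp_pos"],s["contact_force"],s["wrist_torque"])
ctrl.movel([.5798,-.0504,.057],down(a))
ctrl.pause(.2)
s=get_state();print(s["time"],s["tcp_pos"],s["contact_force"],s["wrist_torque"])
s,_=vision.grab_frame("side");cv2.imwrite("pics/gs5.png",cv2.resize(s[120:220,200:320],None,fx=5,fy=5,interpolation=cv2.INTER_CUBIC))
p=wing_meas();cv2.imwrite("pics/w5.png",p)
```

```text
[ 0.5593421   0.70588208 -0.85958341  1.78654771  0.64534404  0.9562943
  0.7046242 ]
[array([ 0.56,  0.71, -0.86,  1.79,  0.65,  0.96,  0.7 ]), array([ 0.47,  0.65, -0.68,  1.79,  0.52,  0.89,  0.12]), array([ 0.36,  0.62, -0.5 ,  1.79,  0.38,  0.84, -0.45]), array([ 0.27,  0.59, -0.35,  1.79,  0.27,  0.8 , -0.94]), array([ 0.15,  0.58, -0.17,  1.79,  0.13,  0.78, -1.51])]
[array([ 0.58,  0.68, -0.89,  1.76,  0.61,  1.01,  0.73]), array([ 0.48,  0.62, -0.71,  1.76,  0.49,  0.94,  0.15]), array([ 0.37,  0.58, -0.52,  1.76,  0.36,  0.89, -0.42]), array([ 0.28,  0.56, -0.36,  1.76,  0.25,  0.87, -0.92]), array([ 0.16,  0.55, -0.18,  1.76,  0.13,  0.84, -1.5 ])]
9.2167 [ 0.58040218 -0.05034902  0.07598635] [-0.27938895 -0.29337227  0.67970225] [-0.01380398 -0.00347291  0.05798413]
9.6833 [ 0.58014675 -0.05025549  0.05760993] [-0.07790793  0.82874751 -0.38307724] [ 0.00690505 -0.00687191 -0.03051011]
wing 2997 ((580.0474853515625, -50.27922439575195), (12.118696212768555, 44.88455581665039), 73.23851013183594) 0.12691922938106917
top 10319 ((580.0134887695312, -49.98884582519531), (63.94371032714844, 63.86549377441406), 74.5401382446289) 0.08532963930603278
```

View pics/gs5.png

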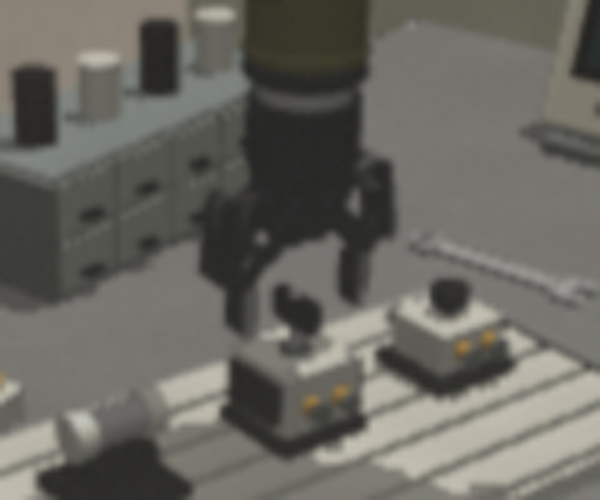

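View pics/w5.png

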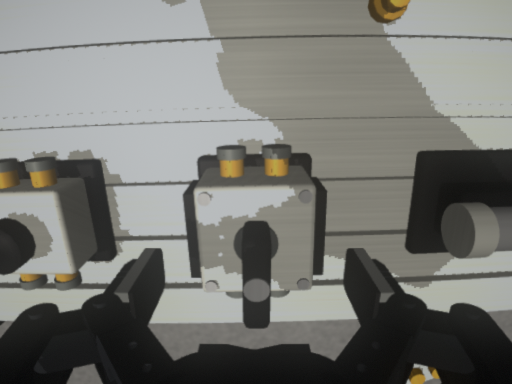

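The fingers now straddle the wing at its height, with the wing at (257,272) midway between the pads and centre re-measured at (0.5800,-0.0503). Close.

```bash
cat >> h.py <<'E'
def rd(n=6):
    F=[];T=[]
    for _ in range(n):
        ctrl.pause(.02);s=get_state();F.append(s["contact_force"]);T.append(s["wrist_torque"])
    return np.mean(F,0),np.mean(T,0),s
def show(l):
    F,T,s=rd();print(l,round(s["time"],1),"tcp",s["tcp_pos"].round(4),"F",F.round(2),"T",T.round(3),"w",round(s["width"],4));return F,T,s
E
python3 - <<'E'
from h import *
show("pre")
ctrl.close_gripper(35)
ctrl.pause(.2)
show("grip")
E
```

```text
pre 9.9 tcp [ 0.5799 -0.0504  0.0573] F [-0.01  0.18  0.08] T [0.007 0.002 0.029] w 0.0856
grip 10.8 tcp [ 0.58   -0.0497  0.0572] F [0.78 3.49 0.71] T [ 0.778 -0.169 -0.012] w 0.0112
```

Run:
```python
from h import *
a=-.2925+np.pi
ctrl.movel([.5800,-.0498,.0572],down(a),max_speed=.02)
F,T,s=show("recentred")
z0=.0572;F0=F[2]
for k in range(1,30):
    ctrl.movel([.5800,-.0498,z0+.001*k],down(a),max_speed=.02)
    F,T,s=rd(4);f=-(F[2]-0.0);lift=(s["tcp_pos"][2]-z0)*1000
    print(k,"lift %.2f f %.2f"%(lift,f),F.round(1)[:2],"Tz %.3f"%T[2],round(s["time"],1))
    if f>max(4.3+.2*lift+1.8,6.5): break
```

```text
recentred 11.2 tcp [ 0.58   -0.0497  0.0571] F [ 1.05  3.01 -0.4 ] T [ 0.716 -0.224 -0.014] w 0.0115
1 lift 0.74 f 4.46 [1.8 3.5] Tz -0.012 11.5
2 lift 1.94 f 4.64 [2.  2.8] Tz 0.022 11.8
3 lift 3.01 f 5.07 [2.3 3.4] Tz 0.010 12.1
4 lift 3.98 f 5.34 [1.6 3.4] Tz 0.009 12.5
5 lift 4.99 f 6.24 [0.9 3.5] Tz -0.021 12.8
6 lift 5.97 f 6.05 [1.4 3.5] Tz -0.021 13.1
7 lift 7.00 f 5.79 [1.5 3.4] Tz -0.007 13.4
8 lift 8.00 f 6.15 [0.7 3.5] Tz -0.024 13.7
9 lift 9.00 f 6.56 [1.3 3.8] Tz 0.017 14.0
10 lift 10.02 f 6.46 [1.4 3.5] Tz -0.008 14.4
11 lift 10.98 f 6.79 [0.8 3.3] Tz 0.012 14.7
12 lift 11.99 f 7.06 [1.  3.7] Tz -0.006 15.0
13 lift 13.00 f 6.94 [0.9 3.3] Tz 0.013 15.3
14 lift 13.99 f 7.18 [1.1 3.2] Tz 0.004 15.6
15 lift 15.02 f 7.74 [1.  3.4] Tz 0.013 15.9
16 lift 15.99 f 7.73 [0.7 3.6] Tz -0.004 16.3
17 lift 17.01 f 7.87 [1.4 3.4] Tz 0.005 16.6
18 lift 18.01 f 8.62 [0.8 3.4] Tz 0.007 16.9
19 lift 19.01 f 8.45 [1.  3.5] Tz 0.015 17.2
20 lift 20.01 f 8.75 [1.  3.7] Tz -0.011 17.5
21 lift 21.00 f 8.78 [0.7 3.4] Tz -0.002 17.8
22 lift 21.98 f 9.16 [1.  3.5] Tz -0.017 18.2
23 lift 22.99 f 9.23 [1.4 3.2] Tz 0.023 18.5
24 lift 23.85 f 11.03 [1.9 3. ] Tz -0.017 18.8
```

The stop is felt at a lift of about 23.3 mm (11.0 N against about 8.8 N of spring), so the thread starts at about 20.8. I'll ease back slightly, probe the lateral stiffness to relieve the 3.5 N side force, then turn.

Run:
```python
from h import *
a=-.2925+np.pi; z=.0572+.0225
ctrl.movel([.5800,-.0498,z],down(a),max_speed=.02); show("base")
ctrl.movel([.5800,-.0491,z],down(a),max_speed=.02); show("+.7y")
ctrl.movel([.5797,-.0484,z],down(a),max_speed=.02); show("+1.4y")
```

```text
base 19.1 tcp [ 0.58   -0.0498  0.0798] F [ 0.89  2.68 -8.99] T [ 0.698 -0.21  -0.005] w 0.0116
+.7y 19.5 tcp [ 0.5799 -0.0496  0.0797] F [ 0.87  0.6  -9.36] T [ 0.235 -0.206  0.017] w 0.0111
+1.4y 19.8 tcp [ 0.5799 -0.0493  0.0797] F [ 2.03 -1.99 -9.29] T [-0.611 -0.514  0.014] w 0.0114
```

```bash
cat > turn.py <<'E'
from h import *
import json,sys
def turn(t0,xy,t1,zoff=0,th0=.03,step=.1,lim=.33):
    a=-.2925+np.pi;t=t0;xy=np.array(xy,float)
    while t<t1-1e-6:
        t=min(t+step,t1)
        lift=.0225+max(0,t+th0-.87)*.00235+zoff
        ctrl.movel([*xy,.0572+lift],down(a-t),max_speed=.02)
        F,T,s=rd(3)
        yaw=np.arctan2(*(q2R(s["eef_rot"])[[1,0],0]))
        print("t %.2f act %.3f lift %.2f"%(t,(a-yaw+1)%(2*np.pi)-1,(s["tcp_pos"][2]-.0572)*1e3),"F",F.round(1),"Tz %.3f w %.4f"%(T[2],s["width"]),xy.round(4),round(s["time"],1))
        xy=xy+np.clip(.5*F[:2]/3300,-.0004,.0004)
        f=-F[2]
        if f>11.3: zoff-=.0005
        elif f<7.5: zoff+=.0004
        if abs(T[2])>lim or f>12.5 or f<2 or np.hypot(*F[:2])>9: print("STOP");break
    print("state",t,xy.tolist(),zoff)
E
python3 -c "
from turn import *
turn(0,[.5800,-.0489],1.4)"
```

```text
t 0.10 act 0.097 lift 22.51 F [ 1.5 -1.2 -8.6] Tz -0.008 w 0.0115 [ 0.58   -0.0489] 20.1
t 0.20 act 0.196 lift 22.45 F [ 0.4 -2.4 -8.7] Tz 0.003 w 0.0118 [ 0.5802 -0.0491] 20.4
t 0.30 act 0.296 lift 22.42 F [-0.1 -1.6 -9.1] Tz 0.013 w 0.0116 [ 0.5803 -0.0494] 20.7
t 0.40 act 0.395 lift 22.45 F [-0.2 -0.6 -9.4] Tz -0.005 w 0.0116 [ 0.5803 -0.0497] 21.0
t 0.50 act 0.495 lift 22.49 F [-0.5  0.3 -8.7] Tz -0.010 w 0.0112 [ 0.5803 -0.0498] 21.3
t 0.60 act 0.595 lift 22.51 F [-0.6  0.8 -8.5] Tz -0.004 w 0.0117 [ 0.5802 -0.0497] 21.6
t 0.70 act 0.695 lift 22.50 F [-0.8  1.1 -9. ] Tz 0.004 w 0.0113 [ 0.5801 -0.0496] 21.9
t 0.80 act 0.796 lift 22.55 F [-0.7  0.8 -9. ] Tz 0.033 w 0.0113 [ 0.58   -0.0494] 22.2
t 0.90 act 0.896 lift 22.70 F [ 0.4  0.8 -9.3] Tz 0.012 w 0.0115 [ 0.5799 -0.0493] 22.5
t 1.00 act 0.996 lift 22.93 F [ 0.2  0.4 -8.8] Tz -0.006 w 0.0114 [ 0.5799 -0.0492] 22.8
t 1.10 act 1.096 lift 23.14 F [ 0.8  0.2 -9.8] Tz 0.019 w 0.0117 [ 0.58   -0.0491] 23.1
t 1.20 act 1.196 lift 23.32 F [ 0.7 -0.1 -9.6] Tz -0.043 w 0.0114 [ 0.5801 -0.0491] 23.4
t 1.30 act 1.296 lift 23.56 F [ 0.1  0.2 -9.1] Tz -0.016 w 0.0116 [ 0.5802 -0.0491] 23.7
t 1.40 act 1.396 lift 23.78 F [-0.1  0.1 -8.9] Tz 0.013 w 0.0113 [ 0.5802 -0.0491] 24.0
state 1.4 [0.5802053331866874, -0.04909462166318533] 0
```

```bash
python3 -c "
from turn import *
turn(1.4,[.5802,-.0491],2.3)
turn(2.3,[.5802,-.0491],2.75,step=.04,lim=.25)"
```

```text
t 1.50 act 1.496 lift 24.01 F [-0.2 -0.7 -9.8] Tz 0.003 w 0.0114 [ 0.5802 -0.0491] 24.3
t 1.60 act 1.596 lift 24.27 F [-0.4  0.  -9.1] Tz -0.012 w 0.0116 [ 0.5802 -0.0492] 24.6
t 1.70 act 1.696 lift 24.52 F [ 0.3 -0.3 -9.3] Tz -0.003 w 0.0114 [ 0.5801 -0.0492] 24.9
t 1.80 act 1.795 lift 24.76 F [ 0.3  0.1 -9.9] Tz -0.001 w 0.0116 [ 0.5801 -0.0492] 25.2
t 1.90 act 1.896 lift 24.99 F [-0.2  0.5 -9.3] Tz 0.010 w 0.0113 [ 0.5802 -0.0492] 25.5
t 2.00 act 1.995 lift 25.22 F [ 0.3 -0.  -9.8] Tz -0.040 w 0.0110 [ 0.5802 -0.0491] 25.8
t 2.10 act 2.096 lift 25.47 F [ 0.4  0.7 -9.9] Tz 0.027 w 0.0115 [ 0.5802 -0.0491] 26.1
t 2.20 act 2.196 lift 25.69 F [ 0.6  0.3 -9.8] Tz -0.004 w 0.0117 [ 0.5803 -0.049 ] 26.4
t 2.30 act 2.296 lift 25.91 F [-0.  -0.1 -9.8] Tz -0.022 w 0.0112 [ 0.5804 -0.049 ] 26.7
state 2.3 [0.5803518786009715, -0.04901224558679116] 0
t 2.34 act 2.338 lift 26.04 F [ 0.7  0.1 -8.9] Tz 0.053 w 0.0116 [ 0.5802 -0.0491] 27.0
t 2.38 act 2.378 lift 26.12 F [ 0.3 -0.1 -9.6] Tz 0.028 w 0.0116 [ 0.5803 -0.0491] 27.3
t 2.42 act 2.418 lift 26.19 F [ 0.3 -0.8 -9.8] Tz 0.049 w 0.0113 [ 0.5803 -0.0491] 27.6
t 2.46 act 2.458 lift 26.29 F [ 0.2  0.5 -9.4] Tz 0.008 w 0.0112 [ 0.5804 -0.0492] 27.9
t 2.50 act 2.499 lift 26.37 F [-0.4  0.8 -9.5] Tz 0.031 w 0.0115 [ 0.5804 -0.0492] 28.2
t 2.54 act 2.539 lift 26.49 F [  0.2   0.4 -10.2] Tz 0.023 w 0.0115 [ 0.5804 -0.049 ] 28.5
t 2.58 act 2.579 lift 26.60 F [ 0.6 -0.3 -9.7] Tz 0.047 w 0.0115 [ 0.5804 -0.049 ] 28.8
t 2.62 act 2.618 lift 26.66 F [ 0.2 -0.4 -9.8] Tz 0.167 w 0.0116 [ 0.5805 -0.049 ] 29.1
t 2.66 act 2.658 lift 26.73 F [  0.1  -0.2 -10.2] Tz 0.389 w 0.0114 [ 0.5805 -0.0491] 29.4
STOP
state 2.66 [0.5805351195105626, -0.04913338158204459] 0
```

There's a hard stop at about 2.6 rad (Tz 0.39 N m). I'll ease the torque, lower gently onto the thread flank until the pull vanishes, then release.

Run:
```python
from h import *
a=-.2925+np.pi;t=2.63
z=.0572+.0267
for k in range(14):
    ctrl.movel([.5805,-.0491,z],down(a-t),max_speed=.01)
    F,T,s=show("%d lift %.2f"%(k,(s0:=z-.0572)*1e3))
    if F[2]>-2.0: break
    z-=.0003
```

```text
0 lift 26.70 29.8 tcp [ 0.5805 -0.0491  0.0839] F [ -0.14   0.15 -10.13] T [0.009 0.017 0.259] w 0.0113
1 lift 26.40 30.1 tcp [ 0.5805 -0.0491  0.0836] F [-0.55 -0.19 -9.66] T [0.026 0.064 0.239] w 0.0114
2 lift 26.10 30.5 tcp [ 0.5805 -0.0491  0.0833] F [-0.36 -0.26 -9.85] T [0.029 0.1   0.256] w 0.0117
3 lift 25.80 30.8 tcp [ 0.5805 -0.0491  0.083 ] F [-0.34 -0.3  -9.46] T [0.046 0.092 0.265] w 0.0115
4 lift 25.50 31.2 tcp [ 0.5805 -0.0491  0.0827] F [-0.64 -0.64 -9.68] T [0.062 0.09  0.253] w 0.0114
5 lift 25.20 31.5 tcp [ 0.5805 -0.0491  0.0824] F [-0.24  0.14 -9.54] T [0.052 0.127 0.279] w 0.0113
6 lift 24.90 31.9 tcp [ 0.5805 -0.0491  0.0821] F [-0.42  0.12 -8.95] T [0.081 0.167 0.266] w 0.0115
7 lift 24.60 32.2 tcp [ 0.5805 -0.0491  0.0819] F [-0.81  0.21 -7.69] T [0.076 0.263 0.262] w 0.0113
8 lift 24.30 32.6 tcp [ 0.5806 -0.0491  0.0817] F [-1.35  0.06 -5.62] T [0.064 0.366 0.273] w 0.0113
9 lift 24.00 32.9 tcp [ 0.5807 -0.0491  0.0814] F [-1.89 -0.17 -2.87] T [0.047 0.494 0.265] w 0.0117
10 lift 23.70 33.3 tcp [ 0.5807 -0.0491  0.0812] F [-2.05  0.03  0.03] T [0.091 0.593 0.253] w 0.0112
```

Run:
```python
from h import *
ctrl.ungrasp(); show("open")
s=get_state();p=s["tcp_pos"]
ctrl.movel([p[0],p[1],.20]); ctrl.pause(.3); show("up")
wp=wing_meas(z1=.17);cv2.imwrite("pics/w6.png",wp)
q,_=vision.grab_frame("side");t,_=vision.grab_frame("top")
cv2.imwrite("pics/gs6.png",cv2.resize(q[120:220,200:320],None,fx=5,fy=5,interpolation=cv2.INTER_CUBIC))
```

```text
open 34.1 tcp [ 0.5805 -0.0491  0.0809] F [-0.19 -0.29 -0.05] T [-0.002  0.002 -0.001] w 0.0857
up 35.4 tcp [ 0.5804 -0.0491  0.1997] F [ 0.01 -0.23 -0.14] T [0.012 0.004 0.019] w 0.0852
wing 885 ((580.4620971679688, -50.02680969238281), (43.528785705566406, 11.982290267944336), 15.923380851745605) 0.1509728033388706
top 3409 ((579.9595336914062, -50.065452575683594), (63.8736457824707, 64.14506530761719), 74.65782165527344) 0.08534828006338056
```

View pics/w6.png

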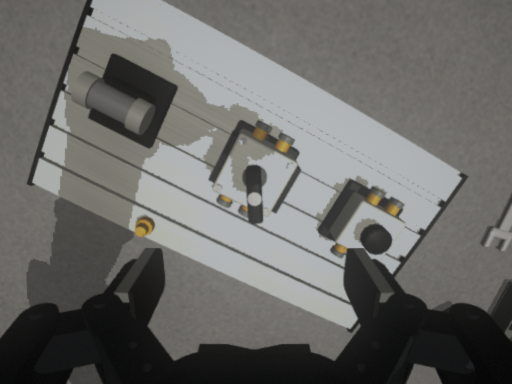

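View pics/gs6.png

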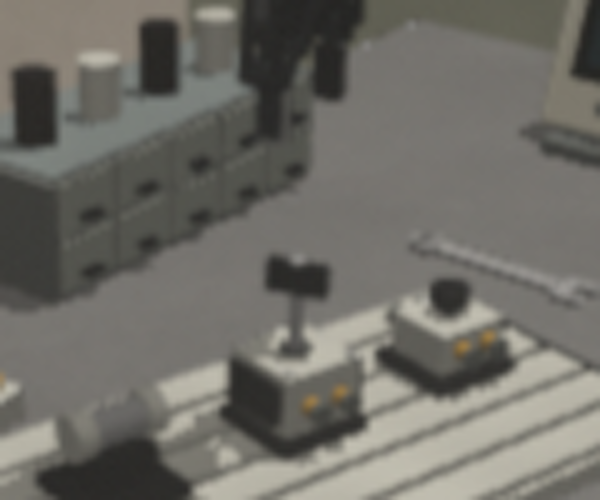

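Wing at (254,195) stays up: its top is at 0.151 m, 24 mm above the start, and it has turned 147° (2.57 rad plus its starting angle). The module is square and seated, with its top at 0.0853. Hand in.

```bash
python3 -c "
from station import ticket;print(ticket.close_job())"
```

```text
the job is handed in; nothing more can be done
None
```

The wing screw is turned home and standing on its thread, and I handed the job in at about 35 s of the 72 s; no verdict is reported back.

**What I did:**
- I pulled the wing straight up until I felt the stop at about 23.3 mm, where the pull rose to 11 N. That is below the 13 N at which the module starts to lift.
- I turned it clockwise in a single grip, following the climb of the thread, until it hit the hard stop at about 2.6 rad. The torque there peaked at 0.39 N m, against a limit of 0.7.
- I lowered it onto the thread until the pull was gone, then let go and moved up clear.

**Last checks:**
- **Screw:** the wing stands 24 mm above its start and has turned 2.57 rad plus its small starting angle, so it is above the required 2.45.
- **Module:** its top is still at 85.3 mm. Its angle is within measurement noise, about 0.5°, of where it began.
- **Robot:** it reads no contact force.
- **Loose things:** I did not measure their positions again. The arm never went near them, and those visible in the last pictures look unmoved.

**One thing disagreed:** the real finger tips sit about 41 mm behind the TCP the robot reports. Because of that, my first grip closed on air above the wing without touching anything. I measured the offset with the wrist and side cameras and corrected for it before gripping again.

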